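# Transfer a row of specimen pots to the wire rack in order

### The job

Move the four specimen pots from the grey delivery rack into the steel wire rack, keeping their order: the pot next to the delivery rack's label plate goes next to the wire rack's label plate, and so on along the row. The pots carry no names, so take them strictly one at a time, starting with the one at the label plate, and let each stand in its new place before you touch the next. Keep them upright, set each down on the rack's floor rather than dropping it, leave those already placed where they are, and do not disturb the other things on the bench.

Things in the scene. Friction and masses are not known exactly. Their poses are not given: they have to be found in the camera images.
- pot_a: one of four identical specimen pots: off-white cylinder 34 mm across, 68 mm high, under a ribbed red cap 38 mm across, 22 mm high; 90 mm high in all, about 60 g. Origin at the centre of its underside, z up; its yaw means nothing. At the start the four stand in the grey rack, any pot in any place.
- pot_b: one of four identical specimen pots: off-white cylinder 34 mm across, 68 mm high, under a ribbed red cap 38 mm across, 22 mm high; 90 mm high in all, about 60 g. Origin at the centre of its underside, z up; its yaw means nothing. At the start the four stand in the grey rack, any pot in any place.
- pot_c: one of four identical specimen pots: off-white cylinder 34 mm across, 68 mm high, under a ribbed red cap 38 mm across, 22 mm high; 90 mm high in all, about 60 g. Origin at the centre of its underside, z up; its yaw means nothing. At the start the four stand in the grey rack, any pot in any place.
- pot_d: one of four identical specimen pots: off-white cylinder 34 mm across, 68 mm high, under a ribbed red cap 38 mm across, 22 mm high; 90 mm high in all, about 60 g. Origin at the centre of its underside, z up; its yaw means nothing. At the start the four stand in the grey rack, any pot in any place.
- delivery_rack: grey plastic rack, fixed, 66 x 240 mm, 45 high, holding the pots at the start: top plate with a row of four 50 mm round holes over a floor 4 mm above the bench; pots stand up to 4 mm off centre. Black label plate with white card at its +y end (to y = 145). Places 1 to 4, counted from the plate: x = 0, y = 84, 28, -28, -84 mm. Origin: centre of underside, z up; turned any way.
- work_rack: empty steel wire rack, fixed, 70 x 240 mm, 45 high: two tiers of 5 mm wire forming a row of four square cells, 51 mm clear, over a metal tray whose floor is 4 mm above the bench. Black label plate with white card at its +y end (to y = 145). Places 1 to 4, counted from the plate: x = 0, y = 84, 28, -28, -84 mm. Origin: centre of underside, z up; turned any way.
- slide_box: closed blue plastic box for microscope slides, 87 by 100 mm, 35 mm high, to the robot's left. Bystander, to be left alone. Origin at the centre of its underside.
- stain_bottle: small amber dropper bottle with black cap and rubber bulb, 40 mm across, 98 mm high, beyond the racks. Bystander, to be left alone. Origin at the centre of its underside.
- timer: flat white bench timer, 68 by 64 mm, 18 mm high, to the robot's right. Bystander, to be left alone. Origin at the centre of its underside.
Not all that is in view belongs to the job. What is shaped like the pot_a but blue or yellow is not meant. What is shaped like the pot_d but blue is not meant.

How it is judged:
By the outcome, as a careful person would: the job done as asked, in the order asked, and still so for the second after the job is handed in, with the robot touching nothing.
It also fails if it takes over 112 s, if anything falls off the work surface, if the arm or the gripper's body presses on something with over 40 N, if the wrist force passes 120 N, or if a joint passes its speed limit or range.

### The arm

A 6-joint arm with a two-finger parallel gripper is mounted at the origin on the work surface. World frame = base frame: x ahead of the robot, y to its left, z up, the work surface at z = 0. Lengths are in m, angles in rad, forces in N, time in s.
With the tool pointing down it reaches from about 0.35 to 0.85 m from the base axis. Payload 8.1 kg.
Tool frame: the origin (TCP) lies on the mounting face of the last link; the fingertips stand 186 mm ahead of it and the grasp point (between the pads) lies 167 mm ahead of it; z points along the fingers, y is the line along which they close (so a half turn about z gives the same grasp; the last joint's range is limited). The gripper opens to 93 mm and grips with 3 to 60 N. Pads are 15 mm wide; open, the fingers measure 128 mm over their backs; the gripper's body (75 mm by 188 mm) begins 65 mm behind the grasp point.
Start: joints at [1.228, 0.13, 1.488, -0, 1.523, -0.085], TCP at [0.153, 0.58, 0.405] pointing down, gripper open.
Joint ranges: [-2.96, 2.96], [-0.89, 2.26], [0.02, 2.5], [-1.34, 4.48], [0, 2.73], [-2.66, 2.66]. Speed limits (rad/s): [2.39, 2.39, 2.79, 3.14, 3.14, 3.14].

### API

Orientations are given as a rotation vector (axis times angle).
In Python, from plant import * gives the robot as it stands. The module is installed in compiled form; this text tells all that it offers.
- The arm moves only by the tool arm_command, never from a script. Its argument "increments" is a list of rows, each a list of 6 numbers: the shift along the tool's x, y, z in units of 0.2 m (1.0 is 0.2 m), then the turn, a rotation vector about the tool's x, y, z in units of pi rad (1.0 is pi rad). A call has exactly 5 rows; each row is the pose to reach, as a shift and turn from the pose commanded when the call began, along the tool's axes at that moment, turning the shorter way round; what a row does not reach only later rows make up. A row lasts 1/8 s, in which the tool goes at most 62.5 mm and 10.7 degrees, less where a joint would pass 70% of its speed; a pose out of reach is approached as far as the arm can. A call with a number of a shift or a turn outside -1 to 1 is refused whole. A call with a gripper value outside its range is refused whole. "fingers" is the closure, from -1 (fully open) to 1 (shut), set as the call begins (left out, the last holds). The fingers move at their own pace and stop on an object; "force" is the grip in N (left out, the last holds). Time passes only in rows, so rows that repeat a pose let the fingers close, or fill a call up. It gives the time, the measured TCP pose, the force, the opening and the grip force at its end, in the units of the state.
- read_state(): the state, without advancing time (a new reading comes with each control period).
- read_camera(name): name is "scene" or "top" or "wrist"; returns a dict with "image" (384x512x3 uint8, red, green, blue), "fx", "fy", "cx", "cy" (pixels), "T" (4x4, takes a point from camera to world coordinates). Camera axes: x right, y down, z forward; pixel columns grow to the right and rows downward; lengths in m; the calibration is good to about 2 mm. The wrist camera is an equidistant fisheye: a pixel r from the principal point sees the ray r / f radians off the axis. A picture is of the moment at which its call begins. There is no depth.
- close_job(): hands the job in; it is judged then, once.
The state is a dict: "t": time; "q": joint angles; "dq": joint speeds; "joint_torque": joint torques, N m; "tool_pos": TCP position; "orientation": TCP orientation; "force": force on the tool from outside, world axes, zero at the start; "wrist_torque": the same for the moment, N m; "opening": finger opening in m; "gripper_force": force on a finger pad.
Only numpy, scipy, OpenCV 4.12 (cv2) and the standard library are available. Lean on these libraries where they do the work, as an engineer would, in place of code of your own. Each camera call takes 0.05 s, during which the arm holds its last target. There are 200 camera calls.

## Working session

There is one attempt and no reset: what is moved stays moved. The work goes in short steps, Python scripts to look and compute and a tool call to move; the robot and the scene stay as the last step left them, time stands still between calls to the robot, and variables do not carry over. Pictures are saved under pics/ and viewed, at most 14 in all, crops included, and the job is handed in when it is done.

Besides the shell and the picture viewer there is one more tool, called as name(argument=value, ...) on one line, values as JSON. arm_command: Moves the arm, as the interface text tells. Shifts and turns lie within -1 to 1; 1 stands for 0.2 m of shift or pi rad of turn. Its arguments: {"type":"object","properties":{"increments":{"type":"array","items":{"type":"array","items":{"type":"number","minimum":-1,"maximum":1}}},"fingers":{"type":"number"},"force":{"type":"number"}},"required":["increments"]}

```bash
mkdir -p pics; cat > h.py <<'E'
from plant import *
import numpy as np, cv2
from scipy.spatial.transform import Rotation as R
def snap(n,f):
    c=read_camera(n); cv2.imwrite('pics/'+f,c['image'][:,:,::-1]); np.savez('pics/'+f[:-4]+'.npz',**c); return c
def ray(c,u,v,z):
    d=np.array([(u-c['cx'])/c['fx'],(v-c['cy'])/c['fy'],1]); T=c['T']; d=T[:3,:3]@d; o=T[:3,3]
    return o+d*(z-o[2])/d[2]
def proj(c,p):
    q=np.linalg.inv(c['T'])@np.r_[p,1]; return c['fx']*q[0]/q[2]+c['cx'],c['fy']*q[1]/q[2]+c['cy']
E
python3 - <<'E'
from h import *
for n in('scene','top'):
    c=snap(n,n+'0.png'); print(n,c['fx'],c['cx'],c['cy'],c['T'].round(3).tolist())
s=read_state(); print({k:np.round(v,3).tolist() for k,v in s.items()})
a=cv2.imread('pics/top0.png'); cv2.imwrite('pics/top0b.png',cv2.resize(a,(800,600)))
E
```

```text
scene 423.5295511475026 250.34101356933306 191.19663717532077 [[0.468, 0.704, -0.534, 1.305], [0.884, -0.382, 0.271, -0.358], [-0.013, -0.599, -0.801, 1.093], [0.0, 0.0, 0.0, 1.0]]
top 378.2606308862926 257.19647125163516 190.68893899215806 [[-0.01, -0.988, 0.151, 0.372], [-1.0, 0.013, 0.023, -0.024], [-0.025, -0.151, -0.988, 1.475], [0.0, 0.0, 0.0, 1.0]]
{'t': 0.1, 'q': [1.228, 0.131, 1.489, 0.0, 1.523, -0.085], 'dq': [-0.001, -0.001, -0.003, 0.0, -0.002, -0.001], 'joint_torque': [0.001, -56.135, -49.309, 0.077, 0.029, -0.0], 'tool_pos': [0.153, 0.58, 0.404], 'orientation': [-0.404, -3.115, 0.003], 'force': [-0.483, 0.898, -0.067], 'wrist_torque': [-0.001, 0.017, 0.023], 'gripper_force': 0.0, 'opening': 0.093}
```

View pics/top0b.png

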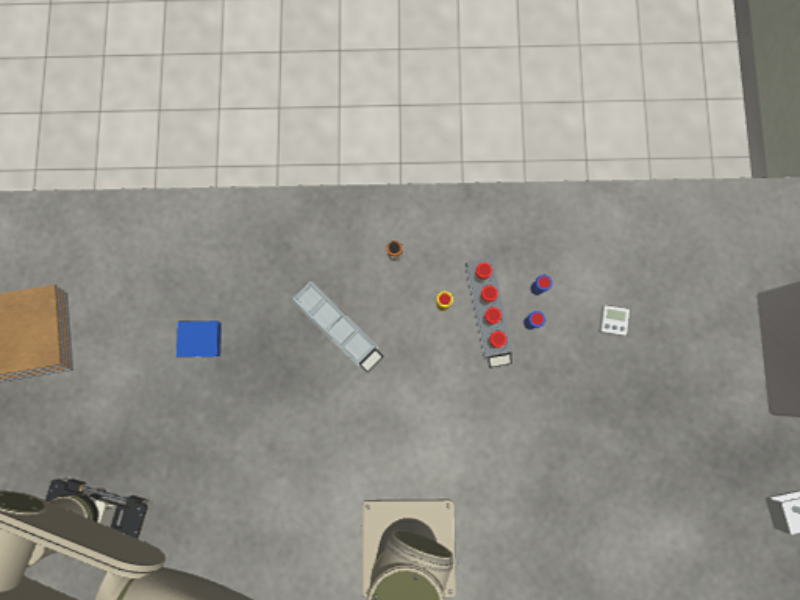

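View pics/scene0.png

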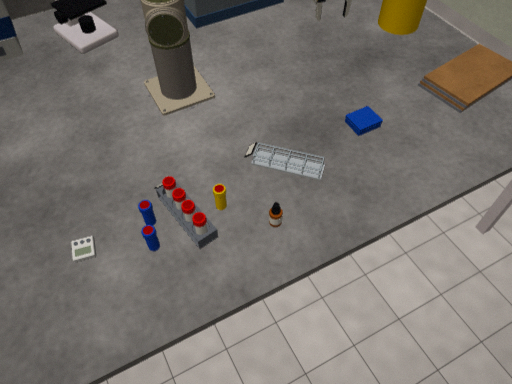

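```bash
cat > m.py <<'E'
from h import *
def blobs(n,hs,amin):
    c=dict(np.load(f'pics/{n}0.npz')); h=cv2.cvtColor(c['image'],cv2.COLOR_RGB2HSV); m=0
    for lo,hi in hs: m=m|cv2.inRange(h,lo,hi)
    k,l,st,ce=cv2.connectedComponentsWithStats(m)
    return c,[(ce[i],st[i,4],st[i,2:4]) for i in range(1,k) if st[i,4]>=amin]
red=[((0,170,100),(6,255,255)),((174,170,100),(180,255,255))]
for n in('top','scene'):
    c,b=blobs(n,red,15)
    for ce,a,wh in b: print(n,'red',ce.round(1),a,wh,ray(c,*ce,0.09).round(3))
    c,b=blobs(n,[((15,0,190),(40,70,255))] if n=='top' else [((10,0,190),(40,80,255))],10)
    for ce,a,wh in b:
        if a<400: print(n,'card',ce.round(1),a,wh,ray(c,*ce,0.04).round(3))
c=np.load('pics/top0.npz'); 
s=cv2.resize(c['image'][160:245,175:350][:,:,::-1],None,fx=4.5,fy=4.5,interpolation=cv2.INTER_CUBIC); cv2.imwrite('pics/topc.png',s)
E
python3 m.py
```

```text
top red [309.3 172.7] 78 [10 10] [ 0.649 -0.187  0.09 ]
top red [347.9 180.4] 36 [7 7] [ 0.618 -0.328  0.09 ]
top red [312.9 187.4] 78 [10 10] [ 0.593 -0.198  0.09 ]
top red [284.1 191.1] 37 [7 7] [ 0.581 -0.092  0.09 ]
top red [315.3 201.4] 81 [10 10] [ 0.541 -0.205  0.09 ]
top red [343.5 203.6] 33 [6 7] [ 0.532 -0.308  0.09 ]
top red [318.4 216.6] 82 [10 10] [ 0.485 -0.215  0.09 ]
top card [13.6  0.4] 52 [31  2] [1.42  1.032 0.04 ]
top card [48.5  0. ] 30 [30  1] [1.418 0.882 0.04 ]
top card [393.7 108.8] 376 [39 12] [ 0.91  -0.531  0.04 ]
top card [434.2 107.1] 292 [38 12] [ 0.914 -0.689  0.04 ]
top card [469.4 108.7] 137 [22 12] [ 0.905 -0.825  0.04 ]
top card [  9.8 115.8] 212 [22 12] [0.91  1.002 0.04 ]
top card [237.5 230.5] 60 [12 12] [0.44  0.085 0.04 ]
top card [319.5 230.3] 58 [12  7] [ 0.438 -0.224  0.04 ]
top card [ 63.9 325.1] 38 [ 6 14] [0.1   0.726 0.04 ]
top card [ 43.4 347.8] 226 [88 36] [0.021 0.797 0.04 ]
top card [ 15.9 342.5] 42 [23 10] [0.04  0.901 0.04 ]
top card [ 37.9 351.4] 44 [23 10] [0.008 0.816 0.04 ]
top card [ 21.2 355. ] 17 [ 5 12] [-0.004  0.877  0.04 ]
top card [ 64.3 366. ] 71 [22 21] [-0.042  0.715  0.04 ]
top card [273.2 360.2] 20 [16  5] [-0.025 -0.042  0.04 ]
top card [288.3 372.9] 63 [ 6 21] [-0.068 -0.096  0.04 ]
top card [ 78.5 367. ] 32 [16  6] [-0.046  0.663  0.04 ]
top card [251.7 368.1] 43 [34 17] [-0.051  0.035  0.04 ]
top card [277.2 373.6] 13 [10 11] [-0.07  -0.056  0.04 ]
scene red [168.1 182. ] 120 [13 14] [ 0.487 -0.22   0.09 ]
scene red [218.6 188. ] 43 [8 7] [ 0.58  -0.095  0.09 ]
scene red [177.8 194. ] 133 [14 14] [ 0.543 -0.211  0.09 ]
scene red [187.1 205.8] 142 [14 15] [ 0.595 -0.203  0.09 ]
scene red [144.1 204.3] 49 [9 7] [ 0.531 -0.311  0.09 ]
scene red [198.5 218.7] 151 [14 15] [ 0.651 -0.192  0.09 ]
scene red [147.4 229.6] 58 [10  8] [ 0.617 -0.332  0.09 ]
scene card [ 81.9 247.2] 153 [22 23] [ 0.55  -0.515  0.04 ]
```

View pics/topc.png

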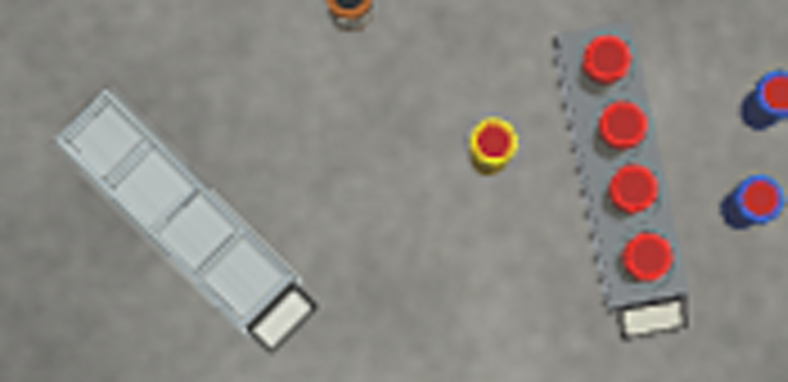

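```bash
python3 - <<'E'
from h import *
c=np.load('pics/top0.npz')
P=lambda u,v,z:ray(c,(u+.5)/4.5-.5+175,(v+.5)/4.5-.5+160,z)
a,b=P(107,90,.045),P(58,140,.045); far=(a+b)/2
e,f=P(317,307,.045),P(272,350,.045); near=(e+f)/2
print('far',far,np.linalg.norm(a-b),'near',near,np.linalg.norm(e-f))
d=near-far; print('len',np.linalg.norm(d),'exp .265'); d/=np.linalg.norm(d); print(d, np.degrees(np.arctan2(d[1],d[0])))
o=far+d*.12; print('origin',o,[ (o+d*y).round(3) for y in(.084,.028,-.028,-.084)])
# scene check
s=np.load('pics/scene0.npz'); print('scene far corners',proj(s,a),proj(s,b),'near',proj(s,e),proj(s,f))
T=R.from_rotvec(read_state()['orientation']).as_matrix(); print(T.round(3))
img=s['image'][130:190,230:340][:,:,::-1]; cv2.imwrite('pics/sc.png',cv2.resize(img,None,fx=7,fy=7,interpolation=cv2.INTER_CUBIC))
# rotation goals
for nm,ang in(('pick',np.arctan2(-.168,-.986)),('place',np.arctan2(d[1],d[0]))):
    for k in(0,np.pi):
        g=np.array([np.cos(ang+k),np.sin(ang+k),0]); x=g; z=np.array([0,0,-1]); y=np.cross(z,x)
        M=np.c_[x,y,z]; print(nm,k,(R.from_matrix(T.T@M).as_rotvec()/np.pi).round(4))
E
```

```text
far [0.61558346 0.25586978 0.045     ] 0.05954711418557124 near [0.43192897 0.07482245 0.045     ] 0.05178015777422363
len 0.2578897186683299 exp .265
[-0.71214353 -0.7020339   0.        ] -135.4095872633828
origin [0.53012624 0.17162571 0.045     ] [array([0.47 , 0.113, 0.045]), array([0.51 , 0.152, 0.045]), array([0.55 , 0.191, 0.045]), array([0.59 , 0.231, 0.045])]
scene far corners (np.float64(320.57176182788913), np.float64(169.76162122840185)) (np.float64(323.8969001847465), np.float64(156.30000696750392)) near (np.float64(243.97603921962582), np.float64(151.44884819864686)) (np.float64(249.07227884950416), np.float64(140.66396961072212))
[[-0.967  0.255 -0.001]
 [ 0.255  0.967 -0.002]
 [ 0.    -0.002 -1.   ]]
pick 0 [-0.0005 -0.0002 -0.1358]
pick 3.141592653589793 [-2.000e-04  7.000e-04  8.642e-01]
place 0 [-5.000e-04 -3.000e-04 -3.298e-01]
place 3.141592653589793 [-4.000e-04  5.000e-04  6.702e-01]
```

View pics/sc.png

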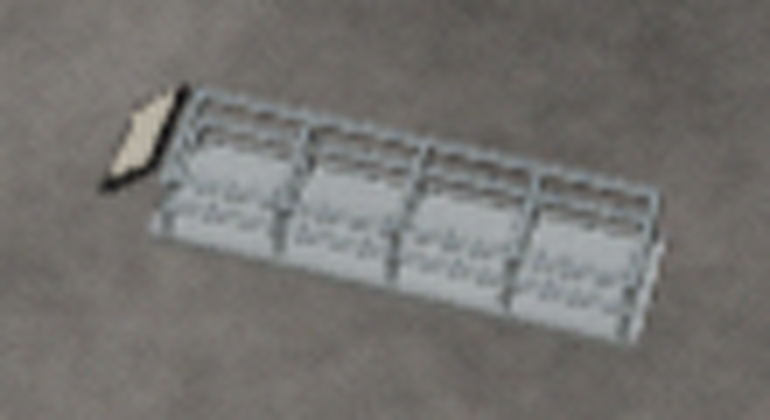

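Top view: red pots in the grey rack at px (318,217), (315,201), (313,187), (309,173), counted from the label. Lookalikes are yellow at (284,191) and blue at (344,204) and (348,180). Target is the plain one at (318,217), and the crop confirms it: red cap, no coloured rim, next to the white card. In the scene view the wire rack's label is at its left end, about (250,150).

arm_command(increments=[[-0.2,-0.16,0,0,0,0],[-0.4,-0.32,0,0,0,0],[-0.6,-0.48,0,0,0,0],[-0.8,-0.64,0,0,0,0],[-0.98,-0.8,0,0,0,0]], fingers=-1, force=15)

```text
t: 0.72
tool_pos: [0.3024, 0.3739, 0.4043]
orientation: [-0.404, -3.115, 0.001]
force: [1.0, -1.0, 0.8]
opening: 0.0931
gripper_force: 0.0
```

arm_command(increments=[[-0.2,-0.16,0,0,0,0],[-0.4,-0.32,0,0,0,-0.04],[-0.6,-0.48,0,0,0,-0.08],[-0.8,-0.64,0,0,0,-0.11],[-0.98,-0.8,0,0,0,-0.136]])

```text
t: 1.35
tool_pos: [0.4511, 0.1692, 0.4044]
orientation: [0.27, -3.13, 0.0]
force: [1.5, 0.4, -0.4]
opening: 0.0931
gripper_force: 0.0
```

```bash
python3 - <<'E'
from h import *
c=snap('wrist','w0.png'); s=read_state(); print(s['t'],s['tool_pos'],s['q'],s['orientation'],c['fx'],c['cx'],c['cy'],c['T'].round(3).tolist())
cv2.imwrite('pics/w0b.png',cv2.resize(c['image'][:,:,::-1],(800,600)))
E
```

```text
1.4 [0.45321146 0.16546283 0.40434144] [ 0.2450426  -0.19238914  1.80502399 -0.00328514  1.52870758 -1.49985255] [-0.27327743  3.12891384 -0.00502846] 297.3186396354542 254.32128165569105 190.63339480855097 [[-0.171, 0.955, 0.242, 0.384], [0.985, 0.166, 0.041, 0.159], [-0.001, 0.245, -0.969, 0.384], [0.0, 0.0, 0.0, 1.0]]
```

View pics/w0b.png

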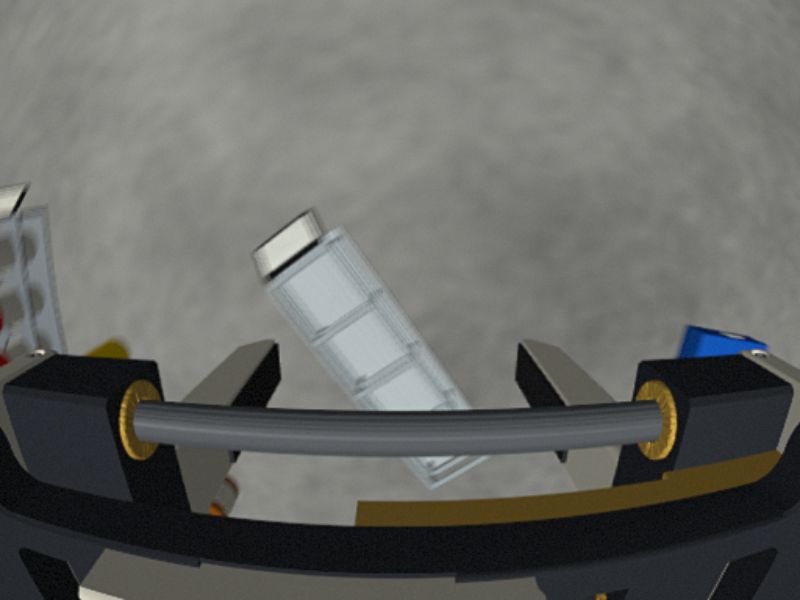

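```bash
cat >> h.py <<'E'
def fray(c,u,v,z):
    x,y=(u-c['cx'])/c['fx'],(v-c['cy'])/c['fy']; r=np.hypot(x,y); d=np.array([x/r*np.sin(r),y/r*np.sin(r),np.cos(r)])
    T=c['T']; d=T[:3,:3]@d; o=T[:3,3]; return o+d*(z-o[2])/d[2]
def inc(p,yawx,s=None):
    """shift (0.2 m units) and turn (pi) from now to TCP p, tool x heading yawx, pointing down"""
    s=s or read_state(); T=R.from_rotvec(s['orientation']).as_matrix()
    x=np.array([np.cos(yawx),np.sin(yawx),0]); z=np.array([0,0,-1.]); M=np.c_[x,np.cross(z,x),z]
    return (T.T@(np.array(p)-s['tool_pos'])/.2).round(3),(R.from_matrix(T.T@M).as_rotvec()/np.pi).round(4)
E
python3 - <<'E'
from h import *
c=np.load('pics/w0.npz'); P=lambda u,v,z:fray(c,u*.64,v*.64,z)
for n,(l,r) in {'end':((268,291),(343,228)),'r12':((315,340),(384,291)),'r23':((358,386),(415,346))}.items():
    a,b=P(*l,.043),P(*r,.043); print(n,a.round(4),b.round(4),((a+b)/2).round(4),np.linalg.norm(a-b).round(4))
a=P(290,243,.045);print('card',a)
m=c['image'];i=cv2.resize(m[120:330,150:330][:,:,::-1],None,fx=2.8,fy=2.8,interpolation=cv2.INTER_CUBIC);cv2.imwrite('pics/w0c.png',i)
E
```

```text
end [0.4804 0.0737 0.043 ] [0.4232 0.1247 0.043 ] [0.4518 0.0992 0.043 ] 0.0767
r12 [0.5134 0.1154 0.043 ] [0.4651 0.1625 0.043 ] [0.4892 0.1389 0.043 ] 0.0674
r23 [0.5464 0.1546 0.043 ] [0.5045 0.1935 0.043 ] [0.5254 0.174  0.043 ] 0.0572
card [0.44025786 0.08699105 0.045     ]
```

View pics/w0c.png

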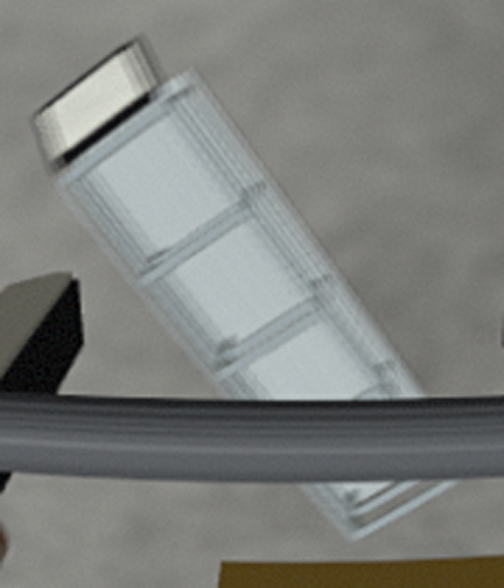

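```bash
python3 - <<'E'
from h import *
c=snap('wrist','w1.png'); s=read_state(); print(s['t'],s['tool_pos'],s['dq'].round(4) if hasattr(s['dq'],'round') else s['dq'])
i=cv2.resize(c['image'][125:325,140:340][:,:,::-1],None,fx=3,fy=3,interpolation=cv2.INTER_CUBIC);cv2.imwrite('pics/w1c.png',i)
E
```

```text
1.45 [0.45205128 0.16749131 0.4042676 ] [ 0.0717 -0.014   0.0144  0.0361  0.0119  0.1536]
```

View pics/w1c.png

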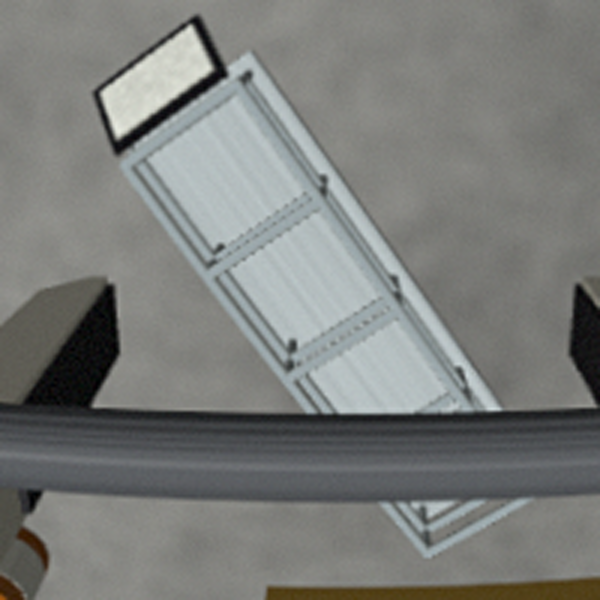

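```bash
python3 - <<'E'
from h import *
c=np.load('pics/w1.npz'); P=lambda u,v,z:fray(c,(u+.5)/3-.5+140,(v+.5)/3-.5+125,z)
ms=[]
for n,(l,r) in {'end':((125,160),(243,74)),'r12':((213,266),(320,192)),'r23':((292,368),(392,296))}.items():
    a,b=P(*l,.0425),P(*r,.0425); ms.append((a+b)/2); print(n,a.round(4),b.round(4),ms[-1].round(4),np.linalg.norm(a-b).round(4))
print([np.linalg.norm(ms[i]-ms[i+1]) for i in(0,1)])
print('card', P(160,83,.045), 'tip', P(428,553,.0425),'traycorner',P(250,55,.004))
s=np.load('pics/scene0.npz'); d=np.array([-.712,-.702,0]); n=np.array([.702,-.712,0])
for o in((.530,.172,.0425),(.5254,.174,.0425)):
  print([np.round(np.array(proj(s,np.array(o)+d*y-n*.028))-[230,130],1)*7 for y in(.112,.056,0,-.112)])
E
```

```text
end [0.4713 0.0798 0.0425] [0.4297 0.1217 0.0425] [0.4505 0.1007 0.0425] 0.059
r12 [0.5088 0.1211 0.0425] [0.4707 0.1588 0.0425] [0.4897 0.1399 0.0425] 0.0536
r23 [0.5479 0.1598 0.0425] [0.5086 0.195  0.0425] [0.5283 0.1774 0.0425] 0.0527
[np.float64(0.05548212430282595), np.float64(0.053733980150116545)]
card [0.438002   0.09036973 0.045     ] tip [0.63346465 0.23697957 0.0425    ] traycorner [0.42603792 0.11962821 0.004     ]
[array([184.8,  85.4]), array([296.8, 110.6]), array([409.5, 135.1]), array([641.2, 186.2])]
[array([184.1,  78.4]), array([295.4, 102.9]), array([408.1, 127.4]), array([639.1, 178.5])]
```

```bash
python3 -c "
from h import *
print(inc([.486,-.217,.36],-np.pi+.166))"
```

```text
(array([ 0.152, -1.924,  0.224]), array([-0.0005, -0.0001,  0.0004]))
```

arm_command(increments=[[0.0,-0.2,0.02,0,0,0],[0.02,-0.4,0.05,0,0,0],[0.04,-0.6,0.08,0,0,0],[0.06,-0.8,0.1,0,0,0],[0.076,-0.962,0.112,0,0,0]], fingers=-0.4)

```text
t: 2.08
tool_pos: [0.4675, -0.022, 0.3818]
orientation: [0.264, -3.13, -0.001]
force: [0.0, 0.7, -1.4]
opening: 0.0652
gripper_force: 0.0
```

arm_command(increments=[[0.0,-0.2,0.02,0,0,0],[0.02,-0.4,0.05,0,0,0],[0.04,-0.6,0.08,0,0,0],[0.06,-0.8,0.1,0,0,0],[0.076,-0.962,0.112,0,0,0]])

```text
t: 2.7
tool_pos: [0.4853, -0.2142, 0.3593]
orientation: [0.264, -3.13, -0.001]
force: [-0.5, 0.1, -0.9]
opening: 0.0655
gripper_force: 0.0
```

```bash
python3 - <<'E'
from h import *
read_camera('top');c=snap('wrist','w2.png'); s=read_state(); print(s['t'],s['tool_pos'],s['opening'])
h=cv2.cvtColor(c['image'],cv2.COLOR_RGB2HSV); m=cv2.inRange(h,(0,170,90),(6,255,255))|cv2.inRange(h,(174,170,90),(180,255,255))
k,l,st,ce=cv2.connectedComponentsWithStats(m)
for i in range(1,k):
    if st[i,4]>40: print(ce[i].round(1),st[i,2:],fray(c,*ce[i],.088).round(4))
print(inc([.486,-.217,.25],-np.pi+.166)); cv2.imwrite('pics/w2.png',c['image'][:,:,::-1])
E
```

```text
2.8 [ 0.48516681 -0.21527282  0.35911159] 0.06503628668619027
[255.5 194.3] [  44   47 1555] [ 0.4831 -0.2155  0.088 ]
[149.5 226.4] [ 28  28 582] [ 0.5307 -0.3086  0.088 ]
[255.4 247.9] [  42   33 1135] [ 0.5336 -0.207   0.088 ]
[253.8 303.4] [ 39  26 808] [ 0.5964 -0.198   0.088 ]
(array([-0.003, -0.009,  0.546]), array([ 0.0001, -0.0004,  0.0001]))
```

View pics/w2.png

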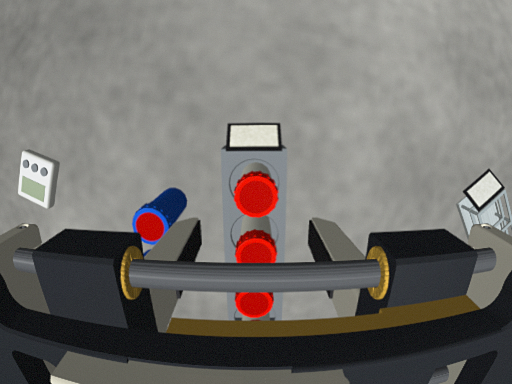

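The first pot is at px (256,194), right at the white card and centred between the fingers. The blue decoy is at (150,226), clear of them.

arm_command(increments=[[0,0,0.14,0,0,0],[0,0,0.28,0,0,0],[0,0,0.42,0,0,0],[0,0,0.55,0,0,0],[0,0,0.55,0,0,0]])

```text
t: 3.42
tool_pos: [0.4844, -0.2117, 0.2475]
orientation: [0.266, -3.126, -0.005]
force: [-0.3, 0.6, 0.8]
opening: 0.0654
gripper_force: 0.0
```

arm_command(increments=[[0,0,0,0,0,0],[0,0,0,0,0,0],[0,0,0,0,0,0],[0,0,0,0,0,0],[0,0,0,0,0,0]], fingers=1, force=15)

```text
t: 4.05
tool_pos: [0.4857, -0.2139, 0.2509]
orientation: [-0.265, 3.129, -0.001]
force: [0.7, 0.7, 5.6]
opening: 0.0379
gripper_force: 15.0
```

arm_command(increments=[[0,0,-0.1,0,0,0],[0,0,-0.25,0,0,0],[0,0,-0.4,0,0,0],[0,0,-0.55,0,0,0],[0,0,-0.6,0,0,0]])

```text
t: 4.68
tool_pos: [0.4857, -0.2138, 0.3717]
orientation: [-0.265, 3.128, -0.002]
force: [-0.6, -0.2, -0.6]
opening: 0.0378
gripper_force: 15.0
```

```bash
python3 -c "
from h import *
s=read_state();print(s['tool_pos'],s['opening'],s['force'])
print(inc([.470,.118,.37],np.arctan2(-.702,-.712)))"
```

```text
[ 0.48568949 -0.21384657  0.37174538] 0.037804648419236794 [-0.57745997 -0.21690528 -0.63089011]
(array([-0.202,  1.649,  0.006]), array([-0.0007,  0.0005, -0.1939]))
```

arm_command(increments=[[-0.02,0.14,0,0,0,0],[-0.04,0.32,0,0,0,0],[-0.06,0.5,0,0,0,0],[-0.08,0.68,0,0,0,0],[-0.1,0.85,0,0,0,0]])

```text
t: 5.3
tool_pos: [0.4758, -0.0415, 0.3685]
orientation: [0.266, -3.128, -0.001]
force: [-1.1, 0.4, -1.3]
opening: 0.0378
gripper_force: 15.0
```

arm_command(increments=[[-0.02,0.18,0,0,0,-0.04],[-0.04,0.36,0,0,0,-0.08],[-0.06,0.54,0,0,0,-0.12],[-0.08,0.7,0,0,0,-0.16],[-0.102,0.799,0,0,0,-0.194]])

```text
t: 5.92
tool_pos: [0.4689, 0.1197, 0.3685]
orientation: [1.199, -2.902, -0.001]
force: [-0.8, 0.3, 0.0]
opening: 0.038
gripper_force: 15.0
```

```bash
python3 -c "
from h import *
read_camera('top');c=snap('wrist','w3.png')
s=read_state();print(s['tool_pos'],s['opening'],s['force'])
print(inc([.470,.118,.26],np.arctan2(-.702,-.712)))"
```

```text
[0.46905556 0.11984171 0.36853079] 0.03791216636853825 [-0.50364186 -0.51162022 -1.01401744]
(array([ 0.002, -0.011,  0.543]), array([ 0.0005, -0.0004,  0.0015]))
```

View pics/w3.png

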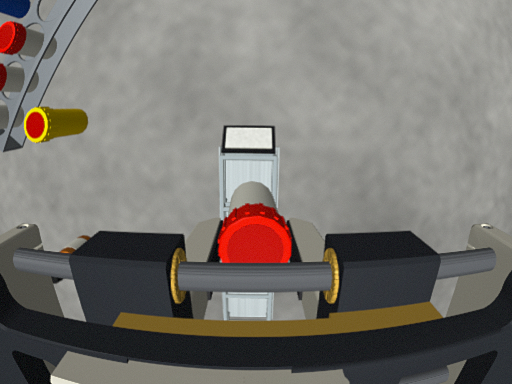

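```bash
python3 - <<'E'
from h import *
c=np.load('pics/w3.npz'); s=read_state(); d=np.array([-.712,-.702]); n=np.array([.702,-.712])
g=cv2.resize(c['image'][115:215,205:295][:,:,::-1],None,fx=6,fy=6,interpolation=cv2.INTER_CUBIC); cv2.imwrite('pics/w3c.png',g)
p=lambda u,v,z:(fray(c,u,v,z)[:2]-np.array([.530,.177]))
for u,v,z in((249.5,150,.0425),(248.5,138,.045),(255,200,.09),(254.5,240,.2)):
    q=p(u,v,z); print(u,v,'along',q@d,'lat',q@n)
q=s['tool_pos'][:2]-np.array([.530,.177]); print(q@d,q@n)
E
```

```text
249.5 150 along 0.11617364825372634 lat 0.0004818212879014732
248.5 138 along 0.12876520692996415 lat 0.0015708427292295698
255 200 along 0.07635212485679607 lat -0.005472883879600291
254.5 240 along 0.08531043634567909 lat -0.004714182562772401
0.0835175633060925 -0.0020862921193999335
```

View pics/w3c.png

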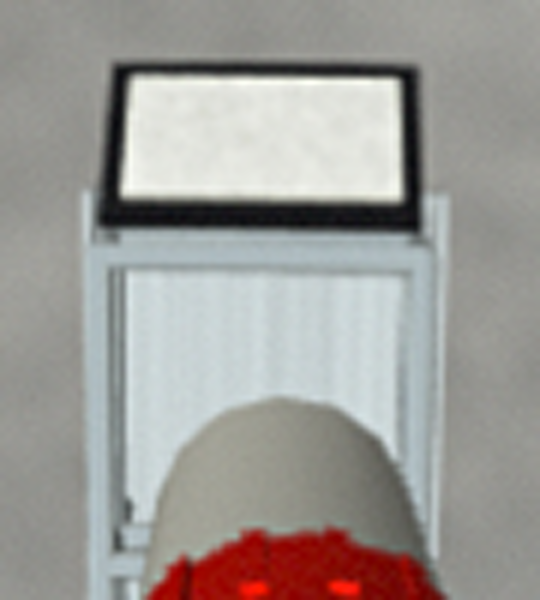

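arm_command(increments=[[0,-0.02,0.05,0,0,0],[0,-0.023,0.18,0,0,0],[0,-0.023,0.32,0,0,0],[0,-0.023,0.46,0,0,0],[0,-0.023,0.54,0,0,0]])

```text
t: 6.65
tool_pos: [0.472, 0.1138, 0.2594]
orientation: [1.188, -2.905, -0.001]
force: [-0.4, 0.2, -0.4]
opening: 0.0378
gripper_force: 15.0
```

arm_command(increments=[[0,0,0.015,0,0,0],[0,0,0.03,0,0,0],[0,0,0.04,0,0,0],[0,0,0.045,0,0,0],[0,0,0.045,0,0,0]])

```text
t: 7.28
tool_pos: [0.4729, 0.1151, 0.2533]
orientation: [-1.193, 2.906, -0.0]
force: [0.1, -0.5, 0.3]
opening: 0.0376
gripper_force: 15.0
```

```bash
python3 -c "
from h import *
s=read_state();print(s['t'],s['tool_pos'],s['opening'],s['force'])"
```

```text
7.275 [0.47290329 0.11509183 0.25327387] 0.03763648812041835 [ 0.10530915 -0.49047984  0.27738168]
```

arm_command(increments=[[0,0,0.004,0,0,0],[0,0,0.008,0,0,0],[0,0,0.011,0,0,0],[0,0,0.013,0,0,0],[0,0,0.013,0,0,0]])

```text
t: 7.9
tool_pos: [0.473, 0.1151, 0.2508]
orientation: [-1.193, 2.906, -0.0]
force: [-1.7, 0.4, 5.8]
opening: 0.038
gripper_force: 15.0
```

arm_command(increments=[[0,0,0,0,0,0],[0,0,0,0,0,0],[0,0,0,0,0,0],[0,0,0,0,0,0],[0,0,0,0,0,0]], fingers=-0.4)

```text
t: 8.52
tool_pos: [0.4727, 0.115, 0.2503]
orientation: [1.193, -2.906, -0.0]
force: [0.7, 0.0, 0.7]
opening: 0.0649
gripper_force: 0.0
```

arm_command(increments=[[0,0,-0.08,0,0,0],[0,0,-0.2,0,0,0],[0,0,-0.34,0,0,0],[0,0,-0.48,0,0,0],[0,0,-0.58,0,0,0]])

```text
t: 9.15
tool_pos: [0.473, 0.1151, 0.3693]
orientation: [-1.192, 2.904, -0.001]
force: [-0.2, -0.3, -0.0]
opening: 0.0648
gripper_force: 0.0
```

```bash
cat > look.py <<'E'
from h import *
import sys
c=snap('wrist',sys.argv[1]); s=read_state(); print(s['t'],s['tool_pos'],s['opening'])
h=cv2.cvtColor(c['image'],cv2.COLOR_RGB2HSV); m=cv2.inRange(h,(0,170,90),(6,255,255))|cv2.inRange(h,(174,170,90),(180,255,255))
k,l,st,ce=cv2.connectedComponentsWithStats(m)
o=np.array([.5318,.1752]); d=np.array([-.712,-.702]); n=np.array([.702,-.712])
for i in range(1,k):
    if st[i,4]>200:
        p=fray(c,*ce[i],.088); q=p[:2]-o; print(ce[i].round(1),st[i,2:],p.round(4),'rack along %.4f lat %.4f'%(q@d,q@n))
E
python3 look.py w4.png; python3 -c "
from h import *
print(inc([.542,-.208,.37],-np.pi+.166))"
```

```text
9.2 [0.47363916 0.11516013 0.3719271 ] 0.06519662990503142
[ 9.4 38.5] [ 22  33 522] [ 0.5407 -0.2091  0.088 ] rack along 0.2635 lat 0.2798
[ 39.6 127.3] [ 16  26 326] [ 0.5821 -0.0948  0.088 ] rack along 0.1537 lat 0.2275
[252.5 189. ] [  42   44 1443] [0.4719 0.1128 0.088 ] rack along 0.0865 lat 0.0024
(array([ 0.892, -1.39 ,  0.01 ]), array([-0.0007,  0.0019,  0.1951]))
```

View pics/w4.png

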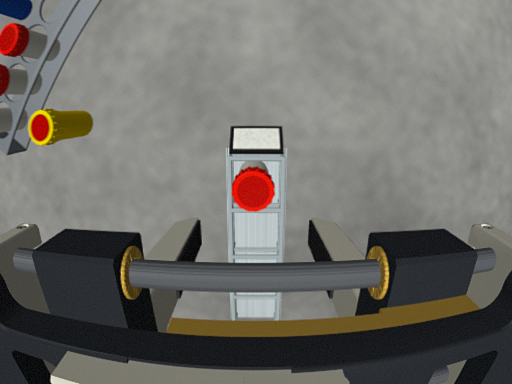

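arm_command(increments=[[0.09,-0.14,0,0,0,0],[0.18,-0.28,0,0,0,0],[0.27,-0.42,0,0,0,0],[0.36,-0.56,0,0,0,0],[0.446,-0.695,0,0,0,0]])

```text
t: 9.82
tool_pos: [0.507, -0.0477, 0.3668]
orientation: [-1.193, 2.906, -0.001]
force: [-0.7, 0.1, 0.0]
opening: 0.0651
gripper_force: 0.0
```

arm_command(increments=[[0.1,-0.16,0,0,0,0.05],[0.2,-0.32,0,0,0,0.1],[0.3,-0.48,0,0,0,0.15],[0.4,-0.62,0,0,0,0.195],[0.446,-0.695,0,0,0,0.195]])

```text
t: 10.45
tool_pos: [0.5411, -0.2097, 0.3666]
orientation: [-0.26, 3.131, -0.0]
force: [0.3, 0.6, 0.2]
opening: 0.0652
gripper_force: 0.0
```

```bash
python3 look.py w5.png; python3 -c "
from h import *
print(inc([.541,-.208,.25],-np.pi+.166))"
```

```text
10.5 [ 0.54126216 -0.21071546  0.36651277] 0.06487025467432862
[146.8 165.7] [ 26  30 593] [ 0.5311 -0.3104  0.088 ] rack along 0.3414 lat 0.3452
[255.6 192.3] [  42   45 1423] [ 0.5395 -0.2077  0.088 ] rack along 0.2633 lat 0.2780
[253.9 244.4] [  39   39 1252] [ 0.5901 -0.2009  0.088 ] rack along 0.2225 lat 0.3087
[255.6 301. ] [ 36  21 604] [ 0.6549 -0.1883  0.088 ] rack along 0.1675 lat 0.3452
(array([-0.001,  0.014,  0.583]), array([-0.0003,  0.    ,  0.0005]))
```

arm_command(increments=[[0,0.01,0.14,0,0,0],[0,0.012,0.3,0,0,0],[0,0.012,0.45,0,0,0],[0,0.012,0.583,0,0,0],[0,0.012,0.583,0,0,0]])

```text
t: 11.12
tool_pos: [0.5397, -0.2043, 0.2474]
orientation: [0.266, -3.126, -0.005]
force: [-0.7, 0.2, 0.5]
opening: 0.0651
gripper_force: 0.0
```

arm_command(increments=[[0,0,0,0,0,0],[0,0,0,0,0,0],[0,0,0,0,0,0],[0,0,0,0,0,0],[0,0,0,0,0,0]], fingers=1)

```text
t: 11.75
tool_pos: [0.5412, -0.206, 0.2508]
orientation: [-0.261, 3.129, -0.001]
force: [-0.6, -0.1, 5.8]
opening: 0.0379
gripper_force: 15.0
```

arm_command(increments=[[0,0,-0.1,0,0,0],[0,0,-0.25,0,0,0],[0,0,-0.4,0,0,0],[0,0,-0.55,0,0,0],[0,0,-0.6,0,0,0]])

```text
t: 12.38
tool_pos: [0.5412, -0.206, 0.3731]
orientation: [-0.261, 3.127, -0.003]
force: [-0.4, -0.2, -0.9]
opening: 0.0372
gripper_force: 15.0
```

```bash
python3 -c "
from h import *
read_camera('top')
print(read_state()['tool_pos'],inc([.5108,.157,.37],np.arctan2(-.702,-.712)))"
```

```text
[ 0.54118356 -0.20602709  0.37308773] (array([-0.151,  1.815,  0.011]), array([-0.0011,  0.0008, -0.1948]))
```

arm_command(increments=[[-0.02,0.18,0,0,0,0],[-0.03,0.38,0,0,0,0],[-0.05,0.58,0,0,0,0],[-0.06,0.78,0,0,0,0],[-0.075,0.95,0,0,0,0]])

```text
t: 13.05
tool_pos: [0.5233, -0.0145, 0.3684]
orientation: [0.261, -3.129, -0.001]
force: [1.3, 0.3, -1.0]
opening: 0.0375
gripper_force: 15.0
```

arm_command(increments=[[-0.02,0.22,0,0,0,-0.05],[-0.03,0.44,0,0,0,-0.1],[-0.05,0.66,0,0,0,-0.15],[-0.06,0.82,0,0,0,-0.195],[-0.076,0.865,0,0,0,-0.195]])

```text
t: 13.68
tool_pos: [0.5097, 0.1587, 0.3685]
orientation: [1.195, -2.903, -0.001]
force: [-0.1, -1.2, -0.2]
opening: 0.0375
gripper_force: 15.0
```

```bash
python3 look.py w6.png; python3 -c "
from h import *
print(inc([.5108,.157,.254],np.arctan2(-.702,-.712)))"
```

```text
13.725 [0.51006859 0.15869434 0.3686814 ] 0.03750188579113244
[35.3 75.7] [ 17  25 331] [ 0.5809 -0.0934  0.088 ] rack along 0.1536 lat 0.2257
[245.9 128.2] [  43   43 1429] [0.4726 0.1138 0.088 ] rack along 0.0853 lat 0.0022
[254.2 237. ] [  74   59 3569] [0.5392 0.1901 0.088 ] rack along -0.0157 lat -0.0054
(array([ 0.003, -0.009,  0.573]), array([ 0.0003, -0.0004,  0.0001]))
```

View pics/w6.png

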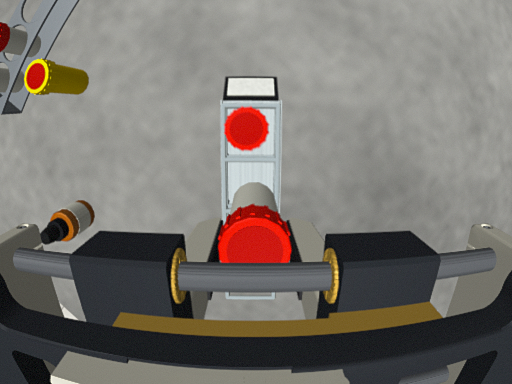

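Pot 1 is at px (246,128), standing within cell 1 by the label. Pot 2 is held above cell 2.

arm_command(increments=[[0.003,-0.009,0.05,0,0,0],[0.003,-0.009,0.2,0,0,0],[0.003,-0.009,0.35,0,0,0],[0.003,-0.009,0.48,0,0,0],[0.003,-0.009,0.55,0,0,0]])

```text
t: 14.35
tool_pos: [0.5106, 0.1539, 0.2572]
orientation: [1.187, -2.905, -0.0]
force: [-0.2, -0.7, -0.8]
opening: 0.0378
gripper_force: 15.0
```

arm_command(increments=[[0,0,0.01,0,0,0],[0,0,0.02,0,0,0],[0,0,0.03,0,0,0],[0,0,0.037,0,0,0],[0,0,0.037,0,0,0]])

```text
t: 14.98
tool_pos: [0.5113, 0.1556, 0.2525]
orientation: [-1.193, 2.906, -0.0]
force: [-0.1, 0.1, -1.1]
opening: 0.0378
gripper_force: 15.0
```

arm_command(increments=[[0,0,0.004,0,0,0],[0,0,0.007,0,0,0],[0,0,0.009,0,0,0],[0,0,0.01,0,0,0],[0,0,0.01,0,0,0]])

```text
t: 15.6
tool_pos: [0.5114, 0.1556, 0.2508]
orientation: [-1.193, 2.906, -0.0]
force: [-0.5, 0.3, 5.6]
opening: 0.0378
gripper_force: 15.0
```

arm_command(increments=[[0,0,0,0,0,0],[0,0,0,0,0,0],[0,0,0,0,0,0],[0,0,0,0,0,0],[0,0,0,0,0,0]], fingers=-0.4)

```text
t: 16.23
tool_pos: [0.5112, 0.1555, 0.2503]
orientation: [1.193, -2.906, -0.0]
force: [-0.2, 0.2, -0.3]
opening: 0.0651
gripper_force: 0.0
```

arm_command(increments=[[0,0,-0.08,0,0,0],[0,0,-0.2,0,0,0],[0,0,-0.34,0,0,0],[0,0,-0.48,0,0,0],[0,0,-0.58,0,0,0]])

```text
t: 16.85
tool_pos: [0.5115, 0.1556, 0.3691]
orientation: [-1.192, 2.904, -0.001]
force: [0.1, -0.4, -1.2]
opening: 0.0647
gripper_force: 0.0
```

```bash
python3 look.py w7.png; python3 -c "
from h import *
print(inc([.5935,-.2005,.37],-np.pi+.166))"
```

```text
16.9 [0.51207706 0.15569735 0.37161994] 0.06561278777002073
[37.3 75.1] [ 17  25 315] [ 0.5815 -0.0952  0.088 ] rack along 0.1544 lat 0.2274
[250.3 127.2] [  44   43 1469] [0.4722 0.113  0.088 ] rack along 0.0861 lat 0.0025
[254.1 189.9] [  43   44 1441] [0.51   0.1549 0.088 ] rack along 0.0298 lat -0.0009
(array([ 0.962, -1.553,  0.008]), array([-0.0005,  0.0018,  0.1951]))
```

arm_command(increments=[[0.09,-0.15,0,0,0,0],[0.19,-0.31,0,0,0,0],[0.29,-0.47,0,0,0,0],[0.39,-0.63,0,0,0,0],[0.481,-0.777,0,0,0,0]])

```text
t: 17.52
tool_pos: [0.552, -0.024, 0.366]
orientation: [1.192, -2.906, -0.0]
force: [0.3, 0.1, 0.6]
opening: 0.0654
gripper_force: 0.0
```

arm_command(increments=[[0.11,-0.18,0,0,0,0.05],[0.22,-0.36,0,0,0,0.1],[0.33,-0.54,0,0,0,0.15],[0.43,-0.7,0,0,0,0.195],[0.481,-0.777,0,0,0,0.195]])

```text
t: 18.15
tool_pos: [0.5926, -0.2026, 0.3657]
orientation: [0.26, -3.13, -0.0]
force: [0.2, 0.2, -0.0]
opening: 0.0651
gripper_force: 0.0
```

```bash
python3 look.py w8.png; python3 -c "
from h import *
print(inc([.5935,-.2005,.25],-np.pi+.166))"
```

```text
18.2 [ 0.5926345  -0.20371256  0.36575569] 0.06553674217281899
[145.3 108.8] [ 27  31 635] [ 0.5308 -0.3104  0.088 ] rack along 0.3416 lat 0.3451
[255.2 194.2] [  43   45 1426] [ 0.5923 -0.2006  0.088 ] rack along 0.2207 lat 0.3100
[117.9 197.9] [ 23  27 492] [ 0.6181 -0.3309  0.088 ] rack along 0.2938 lat 0.4209
[368.4 200.3] [ 24  28 518] [ 0.5806 -0.0939  0.088 ] rack along 0.1541 lat 0.2259
[257.1 247.2] [  39   34 1104] [ 0.6433 -0.1902  0.088 ] rack along 0.1771 lat 0.3384
(array([-0.007,  0.015,  0.579]), array([-0.0002, -0.0002,  0.0004]))
```

arm_command(increments=[[-0.002,0.01,0.14,0,0,0],[-0.002,0.013,0.3,0,0,0],[-0.002,0.013,0.45,0,0,0],[-0.002,0.013,0.58,0,0,0],[-0.002,0.013,0.58,0,0,0]])

```text
t: 18.82
tool_pos: [0.5914, -0.1965, 0.2475]
orientation: [0.266, -3.125, -0.005]
force: [0.4, 0.3, -0.6]
opening: 0.065
gripper_force: 0.0
```

arm_command(increments=[[0,0,0,0,0,0],[0,0,0,0,0,0],[0,0,0,0,0,0],[0,0,0,0,0,0],[0,0,0,0,0,0]], fingers=1)

```text
t: 19.45
tool_pos: [0.5931, -0.1985, 0.2515]
orientation: [-0.261, 3.129, -0.001]
force: [0.1, -0.3, 5.6]
opening: 0.0377
gripper_force: 15.0
```

arm_command(increments=[[0,0,-0.1,0,0,0],[0,0,-0.25,0,0,0],[0,0,-0.4,0,0,0],[0,0,-0.55,0,0,0],[0,0,-0.6,0,0,0]])

```text
t: 20.08
tool_pos: [0.5931, -0.1984, 0.3738]
orientation: [-0.261, 3.127, -0.003]
force: [-0.0, 0.5, -0.5]
opening: 0.0376
gripper_force: 15.0
```

```bash
python3 -c "
from h import *
read_camera('top')
print(read_state()['tool_pos'],inc([.5506,.196,.37],np.arctan2(-.702,-.712)))"
```

```text
[ 0.59308233 -0.19844433  0.37378656] (array([-0.117,  1.98 ,  0.015]), array([-0.001 ,  0.0009, -0.1948]))
```

arm_command(increments=[[-0.01,0.2,0,0,0,0],[-0.02,0.42,0,0,0,0],[-0.04,0.64,0,0,0,0],[-0.05,0.84,0,0,0,0],[-0.058,1.0,0,0,0,0]])

```text
t: 20.75
tool_pos: [0.5702, 0.0026, 0.3689]
orientation: [0.262, -3.128, -0.001]
force: [-0.3, 1.0, -1.0]
opening: 0.0373
gripper_force: 15.0
```

arm_command(increments=[[-0.01,0.24,0,0,0,-0.05],[-0.02,0.48,0,0,0,-0.1],[-0.04,0.72,0,0,0,-0.15],[-0.05,0.92,0,0,0,-0.195],[-0.059,0.98,0,0,0,-0.195]])

```text
t: 21.38
tool_pos: [0.5492, 0.1982, 0.3689]
orientation: [1.196, -2.902, -0.001]
force: [-0.6, -0.5, -1.0]
opening: 0.0376
gripper_force: 15.0
```

```bash
python3 look.py w9.png; python3 -c "
from h import *
print(inc([.5506,.196,.2545],np.arctan2(-.702,-.712)))"
```

```text
21.425 [0.54944745 0.19831112 0.36908996] 0.03814553555938087
[38.6 26.1] [ 18  24 305] [ 0.5804 -0.0933  0.088 ] rack along 0.1539 lat 0.2253
[246.2  65. ] [  44   44 1500] [0.4722 0.1141 0.088 ] rack along 0.0853 lat 0.0017
[249.6 129.1] [  44   43 1406] [0.5104 0.1561 0.088 ] rack along 0.0286 lat -0.0014
[254.3 237.5] [  74   58 3479] [0.5792 0.2301 0.088 ] rack along -0.0723 lat -0.0058
(array([ 0.003, -0.013,  0.573]), array([ 0.0004, -0.0004,  0.0003]))
```

View pics/w9.png

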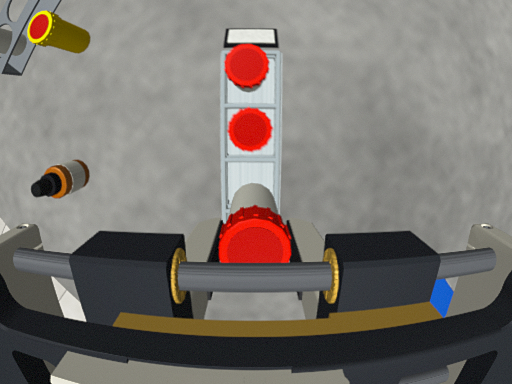

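Pots 1 and 2 stand at px (246,65) and (250,129), one per cell. Pot 3 is over cell 3.

arm_command(increments=[[0.003,-0.012,0.05,0,0,0],[0.003,-0.012,0.2,0,0,0],[0.003,-0.012,0.35,0,0,0],[0.003,-0.012,0.48,0,0,0],[0.003,-0.012,0.55,0,0,0]])

```text
t: 22.05
tool_pos: [0.5509, 0.1921, 0.2577]
orientation: [1.187, -2.905, -0.0]
force: [0.2, 0.4, -1.4]
opening: 0.0379
gripper_force: 15.0
```

arm_command(increments=[[0,0,0.01,0,0,0],[0,0,0.02,0,0,0],[0,0,0.03,0,0,0],[0,0,0.036,0,0,0],[0,0,0.036,0,0,0]])

```text
t: 22.68
tool_pos: [0.5515, 0.1942, 0.2534]
orientation: [-1.193, 2.906, -0.0]
force: [0.2, 0.1, -0.8]
opening: 0.0378
gripper_force: 15.0
```

arm_command(increments=[[0,0,0.004,0,0,0],[0,0,0.007,0,0,0],[0,0,0.009,0,0,0],[0,0,0.011,0,0,0],[0,0,0.011,0,0,0]])

```text
t: 23.3
tool_pos: [0.5516, 0.1942, 0.2514]
orientation: [-1.193, 2.906, 0.0]
force: [-1.8, 1.7, 4.0]
opening: 0.0378
gripper_force: 15.0
```

arm_command(increments=[[0,0,0,0,0,0],[0,0,0,0,0,0],[0,0,0,0,0,0],[0,0,0,0,0,0],[0,0,0,0,0,0]], fingers=-0.4)

```text
t: 23.92
tool_pos: [0.5514, 0.194, 0.2509]
orientation: [1.193, -2.906, 0.0]
force: [-0.6, 0.2, -0.8]
opening: 0.0647
gripper_force: 0.0
```

arm_command(increments=[[0,0,-0.08,0,0,0],[0,0,-0.2,0,0,0],[0,0,-0.34,0,0,0],[0,0,-0.48,0,0,0],[0,0,-0.58,0,0,0]])

```text
t: 24.55
tool_pos: [0.5517, 0.1942, 0.3698]
orientation: [-1.192, 2.904, -0.001]
force: [0.4, -0.3, 0.4]
opening: 0.0652
gripper_force: 0.0
```

```bash
python3 look.py w10.png; python3 -c "
from h import *
print(inc([.649,-.1885,.37],-np.pi+.166))"
```

```text
24.6 [0.55220785 0.19429861 0.37240794] 0.0650353341110927
[40.9 25.2] [ 17  24 296] [ 0.581  -0.0957  0.088 ] rack along 0.1551 lat 0.2274
[251.3  63.7] [  44   45 1520] [0.4718 0.1128 0.088 ] rack along 0.0865 lat 0.0023
[255.  128.3] [  45   44 1450] [0.5103 0.1553 0.088 ] rack along 0.0293 lat -0.0009
[253.5 190.5] [  43   45 1434] [0.551  0.1936 0.088 ] rack along -0.0266 lat 0.0004
(array([ 1.   , -1.702,  0.012]), array([-0.0004,  0.0019,  0.1951]))
```

arm_command(increments=[[0.1,-0.17,0,0,0,0],[0.2,-0.34,0,0,0,0],[0.3,-0.51,0,0,0,0],[0.4,-0.68,0,0,0,0],[0.5,-0.851,0,0,0,0]])

```text
t: 25.22
tool_pos: [0.5998, 0.0014, 0.3666]
orientation: [1.193, -2.906, -0.0]
force: [0.5, 0.5, -0.5]
opening: 0.0647
gripper_force: 0.0
```

arm_command(increments=[[0.12,-0.2,0,0,0,0.05],[0.24,-0.4,0,0,0,0.1],[0.36,-0.6,0,0,0,0.15],[0.46,-0.78,0,0,0,0.195],[0.5,-0.851,0,0,0,0.195]])

```text
t: 25.85
tool_pos: [0.6482, -0.191, 0.3662]
orientation: [0.257, -3.13, -0.0]
force: [0.4, 0.4, -0.3]
opening: 0.0652
gripper_force: 0.0
```

```bash
python3 look.py w11.png; python3 -c "
from h import *
print(inc([.649,-.1885,.25],-np.pi+.166))"
```

```text
25.9 [ 0.64823365 -0.19167245  0.36618554] 0.06508232366189398
[143.3  48. ] [ 27  29 602] [ 0.5307 -0.3103  0.088 ] rack along 0.3416 lat 0.3449
[111.2 139.4] [ 25  30 555] [ 0.6178 -0.3306  0.088 ] rack along 0.2938 lat 0.4205
[370.7 139.9] [ 26  30 587] [ 0.5806 -0.0936  0.088 ] rack along 0.1540 lat 0.2256
[255.1 193.9] [  43   44 1440] [ 0.6477 -0.1891  0.088 ] rack along 0.1733 lat 0.3408
(array([-0.007,  0.015,  0.581]), array([-0.0001, -0.0003, -0.0001]))
```

arm_command(increments=[[-0.002,0.01,0.14,0,0,0],[-0.002,0.013,0.3,0,0,0],[-0.002,0.013,0.45,0,0,0],[-0.002,0.013,0.582,0,0,0],[-0.002,0.013,0.582,0,0,0]])

```text
t: 26.52
tool_pos: [0.6469, -0.1843, 0.2474]
orientation: [0.265, -3.125, -0.004]
force: [0.3, -0.8, -0.7]
opening: 0.0652
gripper_force: 0.0
```

arm_command(increments=[[0,0,0,0,0,0],[0,0,0,0,0,0],[0,0,0,0,0,0],[0,0,0,0,0,0],[0,0,0,0,0,0]], fingers=1)

```text
t: 27.15
tool_pos: [0.6486, -0.1863, 0.2518]
orientation: [-0.261, 3.129, -0.001]
force: [0.5, -0.8, 5.9]
opening: 0.038
gripper_force: 15.0
```

arm_command(increments=[[0,0,-0.1,0,0,0],[0,0,-0.25,0,0,0],[0,0,-0.4,0,0,0],[0,0,-0.55,0,0,0],[0,0,-0.62,0,0,0]])

```text
t: 27.78
tool_pos: [0.6485, -0.1862, 0.3779]
orientation: [-0.261, 3.128, -0.002]
force: [0.5, 0.0, -1.2]
opening: 0.0374
gripper_force: 15.0
```

```bash
python3 -c "
from h import *
read_camera('top')
print(read_state()['tool_pos'],inc([.5905,.2355,.37],np.arctan2(-.702,-.712)))"
```

```text
[ 0.64865554 -0.18625426  0.37893765] (array([-0.062,  2.128,  0.04 ]), array([-0.0011,  0.001 , -0.1948]))
```

arm_command(increments=[[-0.01,0.2,0,0,0,0],[-0.02,0.42,0,0,0,0],[-0.02,0.64,0,0,0,0],[-0.03,0.86,0,0,0,0],[-0.03,1.0,0,0,0,0]])

```text
t: 28.45
tool_pos: [0.6203, 0.0142, 0.3733]
orientation: [0.263, -3.129, -0.001]
force: [-0.4, -0.4, -1.8]
opening: 0.0378
gripper_force: 15.0
```

arm_command(increments=[[-0.01,0.24,0,0,0,-0.05],[-0.02,0.48,0,0,0,-0.1],[-0.02,0.72,0,0,0,-0.15],[-0.03,0.92,0,0,0,-0.195],[-0.03,1.0,0,0,0,-0.195]])

```text
t: 29.08
tool_pos: [0.5929, 0.2124, 0.3733]
orientation: [1.196, -2.903, -0.001]
force: [-0.7, -0.0, -1.5]
opening: 0.0377
gripper_force: 15.0
```

```bash
python3 look.py w12.png; python3 -c "
from h import *
print(inc([.5905,.2355,.32],np.arctan2(-.702,-.712)))"
```

```text
29.125 [0.59280045 0.21316044 0.37346826] 0.03768290623586772
[270.  24.] [  43   42 1391] [0.4731 0.1152 0.088 ] rack along 0.0839 lat 0.0015
[273.8  83.3] [  43   42 1363] [0.5103 0.1566 0.088 ] rack along 0.0284 lat -0.0019
[271.8 146.2] [  42   43 1331] [0.5512 0.1952 0.088 ] rack along -0.0279 lat -0.0006
[254.4 237.2] [  74   58 3536] [0.6241 0.2455 0.088 ] rack along -0.1151 lat 0.0147
(array([-0.071,  0.087,  0.267]), array([ 0.0005, -0.0003,  0.0004]))
```

arm_command(increments=[[-0.03,0.04,0,0,0,0],[-0.071,0.087,0,0,0,0],[-0.071,0.087,0.08,0,0,0],[-0.071,0.087,0.18,0,0,0],[-0.071,0.087,0.25,0,0,0]])

```text
t: 29.75
tool_pos: [0.5912, 0.2321, 0.3216]
orientation: [1.191, -2.904, -0.0]
force: [0.4, -0.1, -0.6]
opening: 0.0376
gripper_force: 15.0
```

```bash
python3 look.py w13.png; python3 -c "
from h import *
print(inc([.5905,.2355,.2545],np.arctan2(-.702,-.712)))"
```

```text
29.8 [0.59068106 0.23195441 0.31966385] 0.037803124447338826
[250.7   6.3] [ 46  16 553] [0.4841 0.125  0.088 ] rack along 0.0692 lat 0.0023
[255.1  58.2] [  55   54 2200] [0.5108 0.1558 0.088 ] rack along 0.0286 lat -0.0009
[253.3 135.1] [  54   53 2138] [0.5514 0.194  0.088 ] rack along -0.0272 lat 0.0004
[254.4 237.1] [  74   58 3539] [0.6064 0.2493 0.088 ] rack along -0.1052 lat -0.0004
(array([-0.013,  0.012,  0.326]), array([ 0.0008, -0.0016, -0.    ]))
```

arm_command(increments=[[-0.008,0.008,0.05,0,0,0],[-0.01,0.01,0.14,0,0,0],[-0.01,0.01,0.22,0,0,0],[-0.01,0.01,0.29,0,0,0],[-0.01,0.01,0.315,0,0,0]])

```text
t: 30.42
tool_pos: [0.5912, 0.2354, 0.2598]
orientation: [1.192, -2.904, -0.0]
force: [-0.6, 0.1, -0.3]
opening: 0.0378
gripper_force: 15.0
```

arm_command(increments=[[0,0,0,0,0,0],[0,0,0.005,0,0,0],[0,0,0.01,0,0,0],[0,0,0.01,0,0,0],[0,0,0.01,0,0,0]])

```text
t: 31.05
tool_pos: [0.5917, 0.2356, 0.2597]
orientation: [-1.193, 2.906, -0.0]
force: [-0.0, -0.9, -0.0]
opening: 0.038
gripper_force: 15.0
```

Grasp height was 0.2518, so 7.9 mm remain.

arm_command(increments=[[0,0,0.01,0,0,0],[0,0,0.02,0,0,0],[0,0,0.03,0,0,0],[0,0,0.036,0,0,0],[0,0,0.041,0,0,0]])

```text
t: 31.68
tool_pos: [0.5919, 0.2357, 0.2518]
orientation: [-1.193, 2.906, 0.0]
force: [-0.9, 0.5, 5.3]
opening: 0.0375
gripper_force: 15.0
```

arm_command(increments=[[0,0,0,0,0,0],[0,0,0,0,0,0],[0,0,0,0,0,0],[0,0,0,0,0,0],[0,0,0,0,0,0]])

```text
t: 32.3
tool_pos: [0.5918, 0.2357, 0.2517]
orientation: [-1.193, 2.906, 0.0]
force: [0.2, 0.3, 4.5]
opening: 0.0381
gripper_force: 15.0
```

arm_command(increments=[[0,0,0,0,0,0],[0,0,0,0,0,0],[0,0,0,0,0,0],[0,0,0,0,0,0],[0,0,0,0,0,0]], fingers=-0.4)

```text
t: 32.92
tool_pos: [0.5917, 0.2356, 0.2512]
orientation: [1.193, -2.906, -0.0]
force: [-0.0, 0.3, 0.2]
opening: 0.0651
gripper_force: 0.0
```

arm_command(increments=[[0,0,-0.08,0,0,0],[0,0,-0.2,0,0,0],[0,0,-0.34,0,0,0],[0,0,-0.48,0,0,0],[0,0,-0.58,0,0,0]])

```text
t: 33.55
tool_pos: [0.592, 0.2357, 0.3703]
orientation: [-1.192, 2.904, -0.0]
force: [-0.5, -0.3, 0.6]
opening: 0.0646
gripper_force: 0.0
```

arm_command(increments=[[0.05,0,0,0,0,0],[0.15,0,0,0,0,0],[0.25,0,0,0,0,0],[0.3,0,0,0,0,0],[0.3,0,0,0,0,0]])

```text
t: 34.17
tool_pos: [0.5485, 0.193, 0.3667]
orientation: [1.192, -2.906, -0.0]
force: [-0.7, 0.3, 0.8]
opening: 0.0652
gripper_force: 0.0
```

```bash
python3 look.py w14.png; python3 - <<'E'
from h import *
a=snap('scene','s9.png')['image'][100:280,60:400]; cv2.imwrite('pics/s9c.png',cv2.resize(a[:,:,::-1],None,fx=2.3,fy=2.3,interpolation=cv2.INTER_CUBIC))
E
```

```text
34.225 [0.54888115 0.19330237 0.36700499] 0.06478975368253007
[38.4 29.3] [ 18  24 319] [ 0.5809 -0.0939  0.088 ] rack along 0.1539 lat 0.2261
[248.9  68.4] [  45   45 1535] [0.4724 0.1133 0.088 ] rack along 0.0857 lat 0.0024
[252.6 133.2] [  44   45 1456] [0.5105 0.1553 0.088 ] rack along 0.0291 lat -0.0008
[251.3 195.5] [  43   45 1454] [0.551  0.1935 0.088 ] rack along -0.0265 lat 0.0005
[251.9 248.1] [  40   33 1069] [0.5878 0.2303 0.088 ] rack along -0.0786 lat 0.0000
```

View pics/s9c.png

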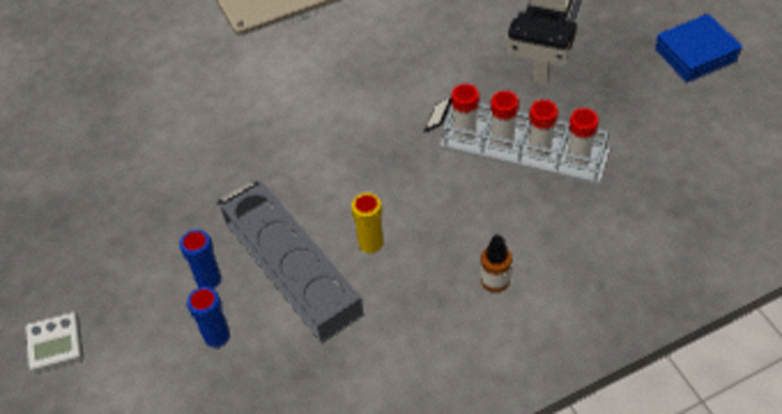

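The crop shows four red pots upright, one per cell, at px (465,98) to (583,123). The delivery rack is empty and the bystanders and decoys stand where they were.

```bash
python3 -c "
from plant import *
print(close_job())"
```

```text
the job is handed in; nothing more can be done
None
```

All four pots were moved one at a time, in order from the label plate, and stand upright in the wire rack's four places; the job was handed in at about 34 s (no verdict was returned).

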